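# Hold a shelf bracket against the drilling jig's sprung stop

## Task

Pull the blue drawer out to its stop and take out the wooden shelf bracket, leaving the drawer out. Set the bracket down on the drilling jig's bed, upright and centred on the red line, and press its wide back plate squarely against the sprung metal stop until the pointer stands in the green band, never driving the stop to the end of its travel. Finish still holding it pressed there, pointer steady in the green, for the joiner to drill it, and leave the other things on the bench alone.

Things in the scene. Friction and masses are not known exactly. Their poses are not given: they have to be found in the camera images.
- cab: low grey one-drawer parts cabinet, fixed, 240 deep x 220 wide x 108 mm high. Origin on the bench under the middle of its drawer front; x points into the cabinet (the drawer pulls out along its -x), z up. It may stand on the left or the right of the bench, somewhat turned
- drawer (a joint): how far the blue-fronted drawer is pulled out: 0 m shut, 0.140 m at its stop; it starts shut or up to 20 mm out; light friction (1 N), stays where left. Inside it is 178 wide x 195 long; its floor is 30 mm above the bench, its side walls (6 mm) reach 86 mm and its front (15 mm thick) 94 mm above the bench. When it is fully out, about 134 mm of the inside's length shows in front of the cabinet
- drawer_handle (a point): middle of the drawer's steel bar handle, 70 mm above the bench (moves with the drawer). The bar is level, 110 mm long along the cabinet's y, 11 mm thick, its axis 35 mm in front of the drawer front (29 mm free gap behind the bar except at its two stems, 47 mm either side of the middle); open above
- bracket: light wooden T-shaped shelf bracket, loose, about 0.14 kg, 76 x 90 x 55 mm high, starting upright in the drawer. Seen from above: a back plate 16 mm thick and 90 mm wide at x = +22 to +38 mm, and a rib 22 mm thick from x = -38 to +22 mm along its centre line (y = 0), both 55 mm high. Origin under the middle; x points from the rib to the back plate, z up. Grip it across the rib. In the drawer its x points roughly into the cabinet, up to 0.5 rad off
- bracket_face (a point): middle of the bracket's flat back face (the far side of the back plate), 38 mm along the bracket's x from its origin and 27.5 mm above its underside
- jig: fixed drilling jig: a plywood bed 250 x 190 mm, its top 12 mm above the bench, with a red centre line along y = 0, and beyond it the sprung stop. Origin on the bench, on the centre line, under the stop face at rest; x points the way to press (bracket lies on the -x side, 130 mm of bed there), z up. It stands on the other side of the bench from the cabinet, somewhat turned
- stop_plate: the stop's aluminium plate, 104 wide x 12 thick x 45 mm high, with two brass drill bushes; its underside is 1 mm above the bed, origin under the middle of its face; it moves with joint stop
- stop_face (a point): middle of the stop plate's face that the bracket is pressed against, 35.5 mm above the bench (moves with the stop); x as the jig's
- stop (a joint): how far the stop plate is pushed back along the jig's x: 0 m free, 0.030 m end of travel. Spring 600 N/m without preload: 9 mm is 5.4 N, 15 mm is 9 N, 21 mm is 12.6 N. A black pointer on the plate runs over a white block beside it (jig's +y side): green band from 9 to 21 mm of travel, red beyond
- pencil: a red carpenter's pencil, 175 x 10 mm, lying on the bench; origin under its middle; leave alone
- square: a try square, wooden stock 90 mm and steel blade 140 mm, lying flat; origin under the stock; leave alone
- screwdriver: an orange-handled screwdriver lying on the bench; leave alone
- glue: a white glue bottle with a red cap, 60 mm across, 170 mm tall, standing; leave alone
- cutter: a heavy dark steel moulding-cutter head, 124 mm across, 58 mm tall; leave alone
- mallet: a wooden-handled hammer lying on the bench; leave alone

How it is judged:
On the way, in this order (a step that is already met when the one before it is completed fails the run):
1. the drawer is pulled out to its stop (within 10 mm) (value of joint drawer above 0.13 m), for 0.1 s.
2. the bracket is held pressed in the jig with the pointer in the green for one second (value of joint stop between 0.009 and 0.021 m and contact force between bracket and stop_plate between 4.5 and 15 N and contact force between the fingers and bracket above 2 N and x of bracket_face in the frame of stop_face between -0.004 and 0.004 m and y of bracket in the frame of jig between -0.012 and 0.012 m and z of bracket in the frame of jig between 0.008 and 0.017 m and angle between the x axis of bracket and the x axis of jig, either way round below 0.09 rad and angle between bracket's own z axis and vertical below 0.09 rad and linear speed of bracket below 0.01 m/s), for 1 s.
At the end, for the whole second after the job is handed in: Fingers still press the bracket (over 2 N), back face flat on the stop, stop pushed back 9 to 21 mm (4.5 to 15 N), bracket on the bed within 5 mm, upright and square within 5 degrees, within 12 mm of the centre line, at rest; drawer over 90 mm out (all of step 2 and value of joint drawer above 0.09 m); the arm keeps its last pose, push and grip.
It fails at once if the stop is driven to the end of its travel (beyond 28.5 mm) (value of joint stop above 0.0285 m).
It fails at once if another thing on the bench is moved more than 30 mm or tipped over (distance of any of pencil, square, screwdriver, glue, cutter, mallet from where it was at the start of the episode above 0.03 m or angle between glue's own z axis and vertical above 0.5 rad).
It also fails if it takes over 64 s, if anything falls off the work surface, if the arm or the gripper's body presses on something with over 40 N, if the wrist force passes 120 N, or if a joint passes its speed limit or range.

## Robot

A 7-joint arm with a two-finger parallel gripper is mounted at the origin on the work surface. World frame = base frame: x ahead of the robot, y to its left, z up, the work surface at z = 0. Lengths are in m, angles in rad, forces in N, time in s.
With the tool pointing down it reaches from about 0.4 to 0.85 m from the base axis. Payload 10.4 kg.
Tool frame: the origin (TCP) lies between the finger pads; the fingertips stand 22 mm ahead of it and the grasp point (between the pads) lies 3 mm ahead of it (r.nose_length is the distance from the TCP to the fingertips, in m); z points along the fingers, y is the line along which they close (so a half turn about z gives the same grasp; the last joint's range is limited). The gripper opens to 87 mm and grips with 3 to 60 N. Pads are 19 mm wide; open, the fingers measure 117 mm over their backs; the gripper's body (75 mm by 190 mm) begins 51 mm behind the grasp point.
Start: joints at [-1.132, 0.332, -0.065, 1.46, 0.022, 1.35, -0.088], TCP at [0.278, 0.56, 0.245] pointing down, gripper open.
Joint ranges: [-2.6, 2.6], [-0.5, 2.12], [-1.47, 1.34], [0.16, 2.42], [-1.27, 4.41], [0.06, 2.06], [-2.6, 2.6]. Speed limits (rad/s): [2.22, 2.22, 2.79, 2.79, 3.14, 3.14, 3.14].

## Interface

Orientations are given as a unit quaternion [x, y, z, w].
In Python, from bench import readout, cams, r gives the robot as it stands. The module is installed in compiled form; this text tells all that it offers.
- The arm moves only by the tool step_arm, never from a script. Its argument "deltas" is a list that holds one entry, the list of rows, each a list of 7 numbers: the turn, a rotation vector about the tool's x, y, z in rad, then the shift along the tool's x, y, z in m, then the opening in per cent of the stroke, from 0 (shut) to 100 (fully open). A call has 1 to 20 rows; each row is the pose to reach, as a shift and turn from the pose commanded when the call began, along the tool's axes at that moment; what a row does not reach only later rows make up. A row lasts 1/8 s, in which the tool goes at most 62.5 mm and 10.7 degrees, less where a joint would pass 70% of its speed; a pose out of reach is approached as far as the arm can. A call with a gripper value outside its range is refused whole. The fingers move at their own pace and stop on an object; "squeeze" is the grip in N (left out, the last holds). Time passes only in rows, so rows that repeat a pose let the fingers close. It gives the time, the measured TCP pose, the force, the opening and the grip force at its end, in the units of the state.
- readout.read_state(): the state, without advancing time (a new reading comes with each control period).
- cams.camera(name): name is "side" or "top" or "wrist"; returns a dict with "img" (400x640x3 uint8, red, green, blue), "fx", "fy", "cx", "cy" (pixels), "origin" and "rotation" of the camera in the world; the wrist camera has in their place "T_tool_cam" (4x4, takes a point from camera to tool coordinates, whose origin is the TCP and whose axes are the flange's). Camera axes: x right, y up, looking along -z (the intrinsics and any distortion apply to the point x, -y, -z); pixel columns grow to the right and rows downward; lengths in m; the calibration is good to about 2 mm. The wrist camera is an equidistant fisheye: a pixel r from the principal point sees the ray r / f radians off the axis. A picture is of the moment at which its call begins: read the wrist's pose just before it. There is no depth.
- r.close_job(): hands the job in; it is judged then, once.
The state is a dict: "time": time; "joint_positions": joint angles; "joint_vel": joint speeds; "joint_torque": joint torques, N m; "ee_pos": TCP position; "eef_rot": TCP orientation; "ft_force": force on the tool from outside, world axes, zero at the start; "torque": the same for the moment, N m; "width": finger opening in m; "grip_force": force on a finger pad.
Only numpy, scipy, OpenCV 4.12 (cv2) and the standard library are available. Lean on these libraries where they do the work, as an engineer would, in place of code of your own. Each camera call takes 0.05 s, during which the arm holds its last target. There are 200 camera calls.

## Working session

There is one attempt and no reset: what is moved stays moved. The work goes in short steps, Python scripts to look and compute and a tool call to move; the robot and the scene stay as the last step left them, time stands still between calls to the robot, and variables do not carry over. Pictures are saved under pics/ and viewed, at most 10 in all, crops included, and the job is handed in when it is done.

Besides the shell and the picture viewer there is one more tool, called after "Request:" by a JSON object that holds its "api" and its "payload", one argument or row to a line. step_arm: Moves the arm, as the interface text tells. Its arguments: {"type":"object","properties":{"deltas":{"type":"array"},"squeeze":{"type":"number"}},"required":["deltas"]}

```bash
mkdir -p pics
cat > h.py <<'E'
import numpy as np, cv2
from scipy.spatial.transform import Rotation as R
from bench import readout, cams, r
def save(n,img): cv2.imwrite(f'pics/{n}.png',cv2.cvtColor(img,cv2.COLOR_RGB2BGR))
def ray(c,u,v):
    return np.array(c['rotation']).reshape(3,3)@np.array([(u-c['cx'])/c['fx'],-(v-c['cy'])/c['fy'],-1.0])
def onz(c,u,v,z):
    o=np.array(c['origin']); d=ray(c,u,v); return o+d*(z-o[2])/d[2]
def wray(c,u,v,st):
    x=(u-c['cx']);y=(v-c['cy']);rr=np.hypot(x,y);th=rr/c['fx']
    d=np.array([np.sin(th)*x/rr,-np.sin(th)*y/rr,-np.cos(th)])
    T=np.array(c['T_tool_cam']); Rw=R.from_quat(st['eef_rot']).as_matrix()
    return np.array(st['ee_pos'])+Rw@T[:3,3], Rw@T[:3,:3]@d
def wonz(c,u,v,st,z):
    o,d=wray(c,u,v,st); return o+d*(z-o[2])/d[2]
E
python3 - <<'E'
from h import *
s=readout.read_state(); print({k:np.round(v,3) for k,v in s.items()})
for n in ['top','side']:
    c=cams.camera(n); save(n,c['img']); print(n,c['fx'],c['fy'],c['cx'],c['cy'],np.round(c['origin'],3),np.round(c['rotation'],3),c.keys())
E
```

```text
{'time': np.float64(0.0), 'joint_positions': array([-1.132,  0.333, -0.065,  1.461,  0.022,  1.35 , -0.089]), 'joint_vel': array([ 0.   ,  0.   ,  0.001, -0.002,  0.   , -0.   ,  0.001]), 'joint_torque': array([-1.0000e-03, -6.2325e+01,  2.4000e-02, -3.8989e+01, -6.2000e-02,
        4.0000e-02,  0.0000e+00]), 'ee_pos': array([0.278, 0.559, 0.244]), 'eef_rot': array([ 0.229,  0.973, -0.001, -0.   ]), 'ft_force': array([ 0.657, -0.419,  0.117]), 'torque': array([-0.03 ,  0.002,  0.017]), 'grip_force': np.float64(0.0), 'width': np.float64(0.087)}
top 401.6679308352235 401.6679308352235 318.8304245480992 202.33915784876822 [ 0.298 -0.033  1.288] [ 0.064 -0.066 -0.695  0.713] dict_keys(['img', 'fx', 'fy', 'cx', 'cy', 'origin', 'rotation'])
side 361.3023075122879 361.3023075122879 316.6288932608174 206.45903200255228 [ 0.32  -0.762  1.008] [ 0.334 -0.051 -0.132  0.932] dict_keys(['img', 'fx', 'fy', 'cx', 'cy', 'origin', 'rotation'])
```

```bash
sed -i "s/np.array(c\['rotation'\]).reshape(3,3)@/R.from_quat(c['rotation']).as_matrix()@/" h.py && grep -n from_quat h.py
```

```text
6:    return R.from_quat(c['rotation']).as_matrix()@np.array([(u-c['cx'])/c['fx'],-(v-c['cy'])/c['fy'],-1.0])
12:    T=np.array(c['T_tool_cam']); Rw=R.from_quat(st['eef_rot']).as_matrix()
```

View pics/top.png

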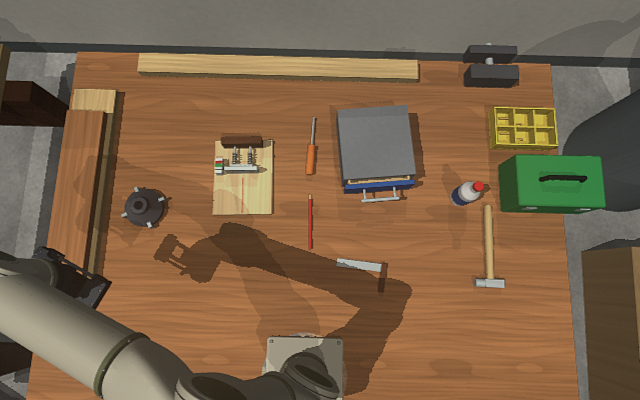

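View pics/side.png

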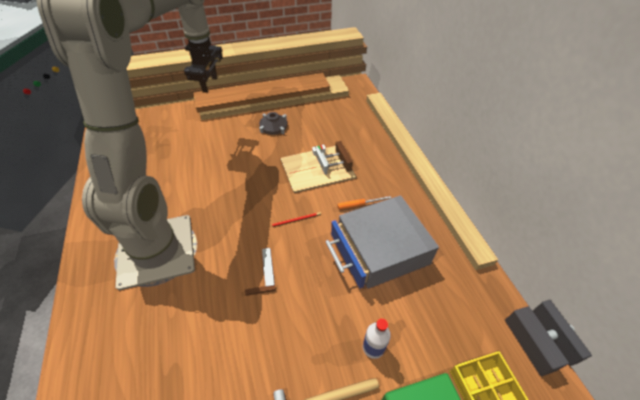

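The top view shows the cabinet on the right (grey top, corners about (337,110), (408,105), (415,178), (345,182)), its handle bar from about (362,201) to (402,196). The jig bed spans about (213,140) to (272,214) and the stop plate lies near row 169. The side view agrees: the drawer is nearly shut, with the glue bottle at its right and the pencil and square in front.

Run:
```python
from h import *
c=cams.camera('top'); im=c['img']; hsv=cv2.cvtColor(im,cv2.COLOR_RGB2HSV)
def pts(m,z):
    v,u=np.nonzero(m); return np.array([onz(c,a,b,z) for a,b in zip(u,v)])
def rect(m,z,n):
    cs,_=cv2.findContours(m.astype(np.uint8),cv2.RETR_EXTERNAL,cv2.CHAIN_APPROX_NONE)
    k=max(cs,key=cv2.contourArea)[:,0]; p=np.array([onz(c,a,b,z)[:2] for a,b in k],np.float32)
    r_=cv2.minAreaRect(p); print(n,np.round(r_[0],4),np.round(r_[1],4),round(r_[2],2)); print(np.round(cv2.boxPoints(r_),3).tolist())
def win(m,u0,u1,v0,v1):
    w=np.zeros_like(m); w[v0:v1,u0:u1]=m[v0:v1,u0:u1]; return w
H,S,V=[hsv[...,i].astype(int) for i in range(3)]
rect(win((S<40)&(V>70)&(V<130),325,425,95,186),.108,'cabtop')
blue=win((H>105)&(H<125)&(S>120),330,430,170,200); rect(blue,.094,'blue')
rect(win((S<50)&(V>130),350,410,188,206),.07,'handle')
rect(win((V>150)&(S<130)&(H<30),205,280,135,222),.012,'bed')
red=win(((H<6)|(H>174))&(S>120),225,262,172,220); p=pts(red,.012); print('red',len(p),np.round(p.mean(0),4) if len(p) else '')
rect(win((S<40)&(V>140),225,265,160,176),.058,'stop')
big=np.vstack([np.hstack([cv2.resize(im[90:215,320:430],(400,455),interpolation=cv2.INTER_CUBIC),cv2.resize(im[130:225,200:285],(400,455),interpolation=cv2.INTER_CUBIC)])]); save('crop',big)
```

```text
cabtop [ 0.713  -0.2024] [0.2253 0.2214] 5.88
[[0.5899999737739563, -0.10400000214576721], [0.6119999885559082, -0.3240000009536743], [0.8360000252723694, -0.3009999990463257], [0.8140000104904175, -0.08100000023841858]]
blue [ 0.5817 -0.216 ] [0.0134 0.2098] 6.01
[[0.5640000104904175, -0.1120000034570694], [0.5860000252723694, -0.32100000977516174], [0.5989999771118164, -0.3199999928474426], [0.5770000219345093, -0.11100000143051147]]
handle [ 0.5532 -0.2197] [0.0367 0.1154] 5.4
[[0.5289999842643738, -0.164000004529953], [0.5400000214576721, -0.27900001406669617], [0.5770000219345093, -0.2750000059604645], [0.5659999847412109, -0.1599999964237213]]
bed [0.6138 0.2185] [0.2459 0.1898] 2.1
[[0.4869999885559082, 0.3089999854564667], [0.49399998784065247, 0.11900000274181366], [0.7400000095367432, 0.12800000607967377], [0.7329999804496765, 0.3179999887943268]]
red 0 
stop [0.6354 0.2169] [0.0164 0.0981] 1.53
[[0.6259999871253967, 0.26600000262260437], [0.6290000081062317, 0.1679999977350235], [0.6449999809265137, 0.1679999977350235], [0.6420000195503235, 0.26600000262260437]]
```

View pics/crop.png

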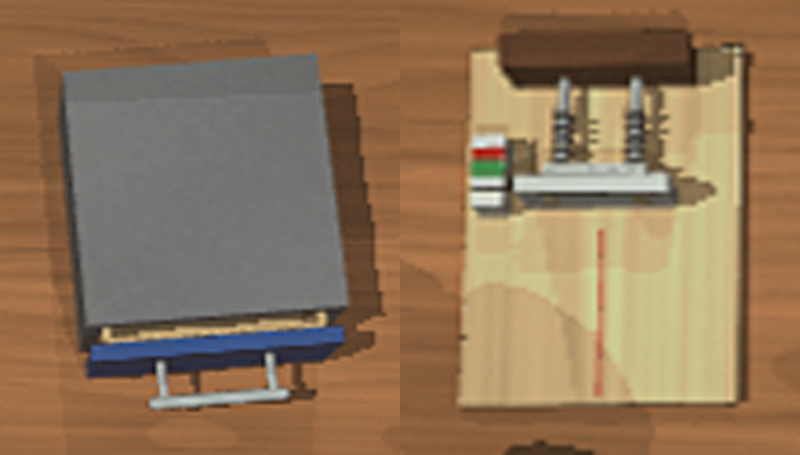

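The crop confirms it. The handle bar is clear of its surroundings, the red line sits at about column 600 of the crop, and the jig is turned by about 2°. Cabinet yaw is about 5.9°, and the handle axis is at about (0.540, -0.221), which agrees with the cabinet centre line.

```bash
cat >> h.py <<'E'
def go(p,yaw=None,st=None):
    """delta to bring TCP to p with tool y at world yaw (deg), tool straight down"""
    st=st or readout.read_state(); R0=R.from_quat(st['eef_rot']); s=R0.inv().apply(np.array(p)-st['ee_pos'])
    t=np.zeros(3)
    if yaw is not None:
        a=np.radians(yaw); y=np.array([np.cos(a),np.sin(a),0]); z=np.array([0,0,-1.]); x=np.cross(y,z)
        t=(R0.inv()*R.from_matrix(np.c_[x,y,z])).as_rotvec()
    print('turn',np.round(t,3),'shift',np.round(s,4),'at',np.round(st['ee_pos'],4),'q',np.round(st['joint_positions'],2))
E
python3 -c "
from h import *
go([.541,-.2205,.2],5.9)"
```

```text
turn [-1.000e-03  1.000e-03  1.006e+00] shift [-0.5826 -0.581   0.0446] at [0.2783 0.5593 0.244 ] q [-1.13  0.33 -0.06  1.46  0.02  1.35 -0.09]
```

Request:
{"api": "step_arm", "payload": {
  "deltas": [
    [[0,0,1.006,-0.583,-0.581,0.045,29],[0,0,1.006,-0.583,-0.581,0.045,29],[0,0,1.006,-0.583,-0.581,0.045,29],[0,0,1.006,-0.583,-0.581,0.045,29],[0,0,1.006,-0.583,-0.581,0.045,29],[0,0,1.006,-0.583,-0.581,0.045,29],[0,0,1.006,-0.583,-0.581,0.045,29],[0,0,1.006,-0.583,-0.581,0.045,29],[0,0,1.006,-0.583,-0.581,0.045,29],[0,0,1.006,-0.583,-0.581,0.045,29],[0,0,1.006,-0.583,-0.581,0.045,29],[0,0,1.006,-0.583,-0.581,0.045,29],[0,0,1.006,-0.583,-0.581,0.045,29],[0,0,1.006,-0.583,-0.581,0.045,29],[0,0,1.006,-0.583,-0.581,0.045,29],[0,0,1.006,-0.583,-0.581,0.045,29],[0,0,1.006,-0.583,-0.581,0.045,29],[0,0,1.006,-0.583,-0.581,0.045,29]]
  ],
  "squeeze": 20
}}

```text
time: 2.4
ee_pos: [0.5417, -0.2194, 0.1998]
eef_rot: [0.669, 0.743, 0.0, -0.0]
ft_force: [0.9, 0.5, 0.6]
width: 0.0254
grip_force: 0.0
```

Run:
```python
from h import *
s=readout.read_state(); c=cams.camera('wrist'); save('w1',c['img']); print(c['fx'],c['cx'],c['cy'],np.round(c['T_tool_cam'],3).tolist())
go([.541,-.2205,.08],5.9,s)
# predicted pixel of handle points
T=np.linalg.inv(np.array(c['T_tool_cam'])); Rw=R.from_quat(s['eef_rot']).as_matrix()
ax=np.array([np.cos(.103),np.sin(.103),0]); ay=np.array([-ax[1],ax[0],0])
for k in (-.055,0,.055):
    p=np.array([.541,-.2205,.07])+k*ay; q=T[:3,:3]@(Rw.T@(p-s['ee_pos']))+T[:3,3]
    th=np.arccos(-q[2]/np.linalg.norm(q)); d=np.array([q[0],-q[1]]); d/=np.linalg.norm(d); print(k,np.round(np.array([c['cx'],c['cy']])+c['fx']*th*d,1))
```

```text
309.70691628693146 317.46717797877676 204.3586095585804 [[-0.0, 0.963, 0.268, 0.073], [1.0, 0.0, 0.0, -0.0], [0.0, 0.268, -0.963, -0.14], [0.0, 0.0, 0.0, 1.0]]
turn [ 0.001 -0.001  0.001] shift [-0.0011 -0.0009  0.1198] at [ 0.5417 -0.2194  0.1998] q [-0.28  0.32  0.71  1.67 -0.22  1.24  0.59]
-0.055 [316.8 258.7]
0 [316.8 203.5]
0.055 [316.9 142.4]
```

View pics/w1.png

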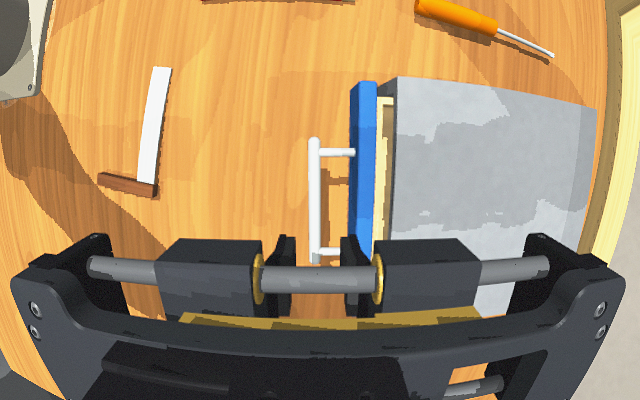

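The bar shows at column 315, rows 140–263, against a prediction of column 317, rows 142–259. The estimate holds, so I descend and grip.

Request:
{"api": "step_arm", "payload": {
  "deltas": [
    [[0,0,0,-0.001,-0.001,0.04,29],[0,0,0,-0.001,-0.001,0.08,29],[0,0,0,-0.001,-0.001,0.12,29],[0,0,0,-0.001,-0.001,0.12,29],[0,0,0,-0.001,-0.001,0.12,0],[0,0,0,-0.001,-0.001,0.12,0],[0,0,0,-0.001,-0.001,0.12,0],[0,0,0,-0.001,-0.001,0.12,0]]
  ],
  "squeeze": 20
}}

```text
time: 3.45
ee_pos: [0.5417, -0.2218, 0.0812]
eef_rot: [0.67, 0.743, 0.001, 0.001]
ft_force: [-1.1, 0.2, 7.9]
width: 0.0103
grip_force: 20.0
```

Request:
{"api": "step_arm", "payload": {
  "deltas": [
    [[0,0,0,0,-0.02,0,0],[0,0,0,0,-0.04,0,0],[0,0,0,0,-0.06,0,0],[0,0,0,0,-0.08,0,0],[0,0,0,0,-0.1,0,0],[0,0,0,0,-0.115,0,0],[0,0,0,0,-0.12,0,0],[0,0,0,0,-0.12,0,0]]
  ]
}}

```text
time: 4.45
ee_pos: [0.4222, -0.2345, 0.0811]
eef_rot: [0.67, 0.742, 0.001, 0.001]
ft_force: [-1.6, -0.9, 7.2]
width: 0.0105
grip_force: 20.0
```

Request:
{"api": "step_arm", "payload": {
  "deltas": [
    [[0,0,0,0,-0.004,0,0],[0,0,0,0,-0.007,0,0],[0,0,0,0,-0.01,0,0],[0,0,0,0,-0.01,0,0]]
  ]
}}

```text
time: 4.95
ee_pos: [0.4127, -0.2355, 0.0811]
eef_rot: [0.67, 0.742, 0.001, 0.002]
ft_force: [-1.1, -1.0, 9.0]
width: 0.0101
grip_force: 20.0
```

Request:
{"api": "step_arm", "payload": {
  "deltas": [
    [[0,0,0,0,-0.003,0,0],[0,0,0,0,-0.005,0,0],[0,0,0,0,-0.006,0,0],[0,0,0,0,-0.006,0,0]]
  ]
}}

```text
time: 5.45
ee_pos: [0.4122, -0.2355, 0.0815]
eef_rot: [0.669, 0.743, 0.003, 0.006]
ft_force: [30.0, -3.1, -24.1]
width: 0.0101
grip_force: 20.0
```

At the stop: 30 N with no further motion. I back off, release, rise, and turn the tool for the bracket.

Request:
{"api": "step_arm", "payload": {
  "deltas": [
    [[0,0,0,0,0.005,0,0],[0,0,0,0,0.005,0,29],[0,0,0,0,0.005,0,29],[0,0,0,0,0.005,0,29],[0,0,0,0,0.005,-0.04,29],[0,0,0,0,0.005,-0.08,29],[0,0,0.18,0,0.01,-0.13,70],[0,0,0.36,0,0.02,-0.16,70],[0,0,0.54,0,0.02,-0.16,70],[0,0,0.72,0,0.02,-0.16,70],[0,0,0.9,0,0.02,-0.16,70],[0,0,1.08,0,0.02,-0.16,70],[0,0,1.26,0,0.02,-0.16,70],[0,0,1.44,0,0.02,-0.16,70],[0,0,1.57,0,0.02,-0.16,70],[0,0,1.57,0,0.02,-0.16,70],[0,0,1.57,0,0.02,-0.16,70]]
  ]
}}

```text
time: 7.58
ee_pos: [0.4251, -0.2333, 0.2394]
eef_rot: [0.999, 0.053, -0.0, -0.0]
ft_force: [0.2, -0.0, 0.4]
width: 0.061
grip_force: 0.0
```

Run:
```python
from h import *
s=readout.read_state(); c=cams.camera('wrist'); save('w2',c['img']); np.savez('w2.npz',p=s['ee_pos'],q=s['eef_rot'])
print(s['time'],np.round(s['ee_pos'],4),np.round(R.from_quat(s['eef_rot']).as_matrix(),3).tolist(),np.round(s['joint_positions'],2))
```

```text
7.575 [ 0.4251 -0.2333  0.2394] [[0.994, 0.106, -0.0], [0.106, -0.994, 0.0], [-0.0, -0.0, -1.0]] [-0.34 -0.01  0.76  1.86  0.    1.29 -1.05]
```

View pics/w2.png

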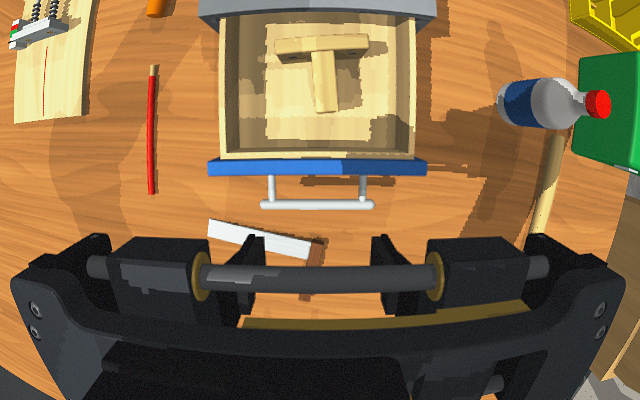

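The drawer is fully out with the bracket in it. Its plate top runs from about (274,43) to (369,38) and its rib runs down to about (325,110). The handle bar is at row 204. I'll enlarge this area for the corners.

Run:
```python
from h import *
im=cv2.cvtColor(cv2.imread('pics/w2.png'),cv2.COLOR_BGR2RGB)
save('w2c',cv2.resize(im[20:130,255:390],(675,550),interpolation=cv2.INTER_CUBIC))
```

```text
(no output)
```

View pics/w2c.png

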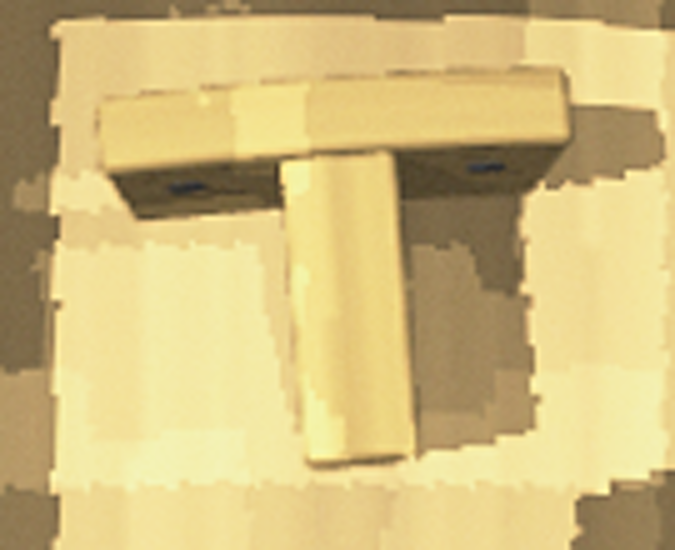

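The crop shows the bracket upright. Top-face corners (crop pixels): plate (97,98), (568,70), (570,148), (104,168); rib end (308,463), (413,458).

Run:
```python
from h import *
d=np.load('w2.npz'); s=dict(ee_pos=d['p'],eef_rot=d['q']); c=cams.camera('wrist')
P=lambda u,v,z=.085: wonz(c,255+u/5,20+v/5,s,z)
fl,fr,nr,nl,rl,rr,tl,tr=[P(*k) for k in [(97,98),(568,70),(570,148),(104,168),(308,463),(413,458),(285,160),(393,152)]]
n=np.linalg.norm
print('width',n(fl-fr),n(nl-nr),'thick',n(fl-nl),n(fr-nr),'rib',n(rl-rr),'len',n((rl+rr-tl-tr)/2))
fm=(fl+fr)/2; rm=(rl+rr)/2; ax=fm-rm; print('axis len',n(ax),'yaw',np.degrees(np.arctan2(ax[1],ax[0])))
y=fl-fr; print('yaw from plate',np.degrees(np.arctan2(-y[0],y[1])))
print('origin',(fm+rm)/2, 'handle', wonz(c,262,205,s,.07),wonz(c,374,205,s,.07))
```

```text
width 0.0894095722410606 0.08802679972099248 thick 0.014336125763146624 0.015976707537686718 rib 0.019740015264840965 len 0.05918661221461031
axis len 0.07499474604093632 yaw 10.000660910818029
yaw from plate 10.069771713259481
origin [ 0.54340138 -0.22730005  0.085     ] handle [ 0.40516732 -0.1769714   0.07      ] [ 0.41761773 -0.29387572  0.07      ]
```

```bash
python3 -c "
from h import *
go([.5336,-.2290,.15],-80)"
```

```text
turn [-0.     0.    -0.069] shift [0.1083 0.0071 0.0895] at [ 0.4252 -0.2334  0.2395] q [-0.34 -0.01  0.76  1.86  0.    1.29 -1.05]
```

Request:
{"api": "step_arm", "payload": {
  "deltas": [
    [[0,0,-0.069,0.055,0.004,0.045,70],[0,0,-0.069,0.108,0.007,0.09,70],[0,0,-0.069,0.108,0.007,0.09,70],[0,0,-0.069,0.108,0.007,0.09,70],[0,0,-0.069,0.108,0.007,0.12,70],[0,0,-0.069,0.108,0.007,0.15,70],[0,0,-0.069,0.108,0.007,0.174,70],[0,0,-0.069,0.108,0.007,0.174,70],[0,0,-0.069,0.108,0.007,0.174,70]]
  ]
}}

```text
time: 8.8
ee_pos: [0.5339, -0.2296, 0.0673]
eef_rot: [0.996, 0.086, 0.001, 0.0]
ft_force: [0.5, 0.2, 0.6]
width: 0.0611
grip_force: 0.0
```

Request:
{"api": "step_arm", "payload": {
  "deltas": [
    [[0,0,0,0,0,0,0],[0,0,0,0,0,0,0],[0,0,0,0,0,0,0],[0,0,0,0,0,0,0],[0,0,0,0,0,0,0],[0,0,0,0,0,-0.03,0],[0,0,0,0,0,-0.07,0],[0,0,0,0,0,-0.1,0],[0,0,0,0,0,-0.1,0],[0,0,0,0,0,-0.1,0]]
  ],
  "squeeze": 35
}}

```text
time: 10.05
ee_pos: [0.5329, -0.2287, 0.1644]
eef_rot: [0.996, 0.086, -0.001, -0.0]
ft_force: [-1.2, 0.0, -2.2]
width: 0.0217
grip_force: 34.9
```

```bash
python3 -c "
from h import *
go([.52,.215,.20],-87.9)"
```

```text
turn [-0.001  0.001  0.136] shift [ 0.0636 -0.4394 -0.0353] at [ 0.5329 -0.2287  0.1644] q [-0.29  0.36  0.76  1.72 -0.26  1.17 -0.86]
```

Request:
{"api": "step_arm", "payload": {
  "deltas": [
    [[0,0,0,0,-0.02,-0.03,0],[0,0,0.136,0.01,-0.06,-0.035,0],[0,0,0.136,0.017,-0.11,-0.035,0],[0,0,0.136,0.024,-0.16,-0.035,0],[0,0,0.136,0.031,-0.21,-0.035,0],[0,0,0.136,0.038,-0.26,-0.035,0],[0,0,0.136,0.045,-0.31,-0.035,0],[0,0,0.136,0.052,-0.36,-0.035,0],[0,0,0.136,0.06,-0.41,-0.035,0],[0,0,0.136,0.064,-0.439,-0.035,0],[0,0,0.136,0.064,-0.439,-0.035,0],[0,0,0.136,0.064,-0.439,-0.035,0],[0,0,0.136,0.064,-0.439,-0.035,0]]
  ]
}}

```text
time: 11.68
ee_pos: [0.5211, 0.2129, 0.2002]
eef_rot: [1.0, 0.017, -0.0, 0.0]
ft_force: [-0.0, -0.2, -2.0]
width: 0.0219
grip_force: 34.9
```

Run:
```python
from h import *
s=readout.read_state(); c=cams.camera('wrist'); save('w3',c['img']); np.savez('w3.npz',p=s['ee_pos'],q=s['eef_rot'])
print(s['time'],np.round(s['ee_pos'],4),np.round(R.from_quat(s['eef_rot']).as_matrix(),3).tolist(),np.round(s['joint_positions'],2),s['ft_force'])
```

```text
11.675 [0.5211 0.2129 0.2002] [[0.999, 0.035, -0.001], [0.035, -0.999, -0.0], [-0.001, 0.0, -1.0]] [-0.95  0.24  0.56  1.72 -0.14  1.22 -1.89] [-0.02905006 -0.21508829 -2.01012281]
```

View pics/w3.png

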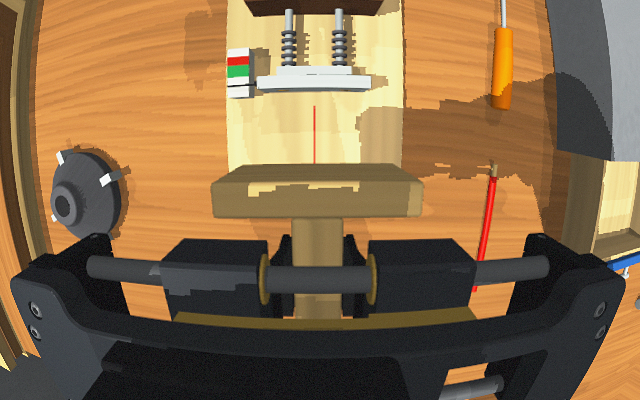

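The bracket hangs square in the fingers. Its top back edge runs from about (214,184) to (422,181) and its bottom back edge from (231,165) to (400,163). The stop plate is at rows 75–90 over columns 257–371, the red line is at column 314, and the gauge is at about (240,72). I zoom for edges.

Run:
```python
from h import *
im=cv2.cvtColor(cv2.imread('pics/w3.png'),cv2.COLOR_BGR2RGB)
save('w3c',cv2.resize(im[40:225,205:430],(720,592),interpolation=cv2.INTER_CUBIC))
```

```text
(no output)
```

View pics/w3c.png

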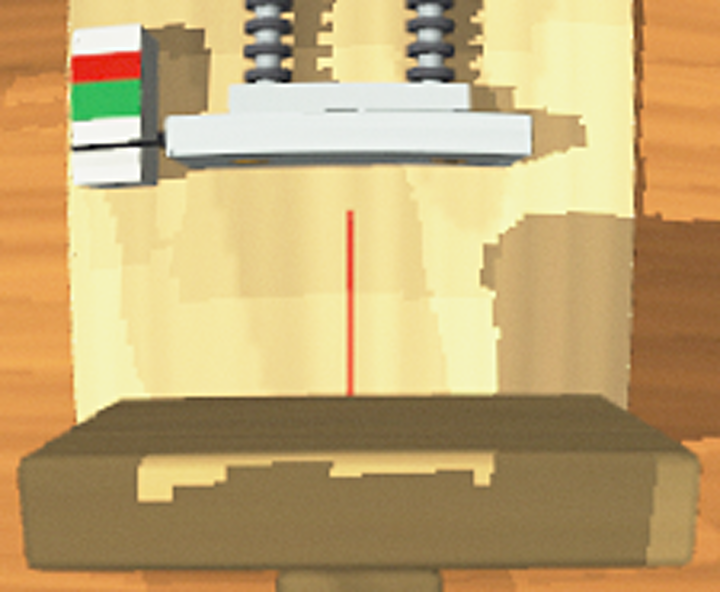

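Run:
```python
from h import *
d=np.load('w3.npz'); s=dict(ee_pos=d['p'],eef_rot=d['q']); c=cams.camera('wrist')
P=lambda u,v,z: wonz(c,205+u/3.2,40+v/3.2,s,z)
n=np.linalg.norm; yw=lambda l,r_: np.degrees(np.arctan2(-(l-r_)[0],(l-r_)[1]))
a=[P(*k,.058) for k in [(167,158),(530,157),(168,115),(530,115)]]
print('stop w',n(a[0]-a[1]),'t',n(a[0]-a[2]),n(a[1]-a[3]),'yaw',yw(a[0],a[1]),yw(a[2],a[3]),'face mid',(a[0]+a[1])/2, 'from rear',(a[2]+a[3])/2)
l=[P(350,v,.012) for v in (212,394)]; print('red',l,np.degrees(np.arctan2(*(l[0]-l[1])[[1,0]])))
for z in (.163,):
    b=[P(128,402,z),P(603,395,z)]; t=[P(22,462,z+.055),P(697,452,z+.055)]
    print('bot w',n(b[0]-b[1]),yw(*b),(b[0]+b[1])/2,'top w',n(t[0]-t[1]),yw(*t),(t[0]+t[1])/2)
print(np.degrees(np.arctan2(*R.from_quat(d['q']).as_matrix()[[0,1],1]))) 
# red line columns from mask in full image
im=cv2.imread('pics/w3.png').astype(int); B,G,Rr=im[...,0],im[...,1],im[...,2]
m=np.zeros(B.shape,bool); m[104:164,305:325]=((Rr-G)>60)[104:164,305:325]; v,u=np.nonzero(m)
k=np.polyfit(v,u,1); q=[wonz(c,np.polyval(k,v_),v_,s,.012) for v_ in (107,160)]; print('red fit',q,np.degrees(np.arctan2(*(q[0]-q[1])[[1,0]])))
```

```text
stop w 0.1026665454188962 t 0.012578764166959886 0.01226757039138648 yaw 1.9663846893605812 1.7943213929537465 face mid [0.62347245 0.21950391 0.058     ] from rear [0.6358914  0.21978327 0.058     ]
red [array([0.60877071, 0.21890242, 0.012     ]), array([0.54820504, 0.21689786, 0.012     ])] 1.8956402485054893
bot w 0.08727338112056 2.8421796291561003 [0.5690565 0.213386  0.163    ] top w 0.08837089980303232 2.8209554558485204 [0.56941196 0.21458816 0.218     ]
178.00730153487876
red fit [array([0.60796198, 0.2192668 , 0.012     ]), array([0.55156285, 0.2174068 , 0.012     ])] 1.8888802841252148
```

Sizes check (stop 103×12.4 mm). Jig yaw is 1.9°, the stop face is at about (0.6235, 0.2195), and the bracket's back face is at about (0.5692, 0.2140) with yaw 2.8°.

```bash
python3 -c "
from h import *
go([.5554,.2185,.058],-89.0)"
```

```text
turn [-0.     0.     0.018] shift [ 0.0345 -0.004   0.1425] at [0.5211 0.2133 0.2005] q [-0.95  0.24  0.56  1.72 -0.14  1.22 -1.89]
```

Request:
{"api": "step_arm", "payload": {
  "deltas": [
    [[0,0,0.017,0.035,-0.004,0.03,0],[0,0,0.017,0.035,-0.004,0.065,0],[0,0,0.017,0.035,-0.004,0.1,0],[0,0,0.017,0.035,-0.004,0.125,0],[0,0,0.017,0.035,-0.004,0.138,0],[0,0,0.017,0.035,-0.004,0.142,0],[0,0,0.017,0.035,-0.004,0.142,0],[0,0,0.017,0.035,-0.004,0.142,0]]
  ]
}}

```text
time: 12.78
ee_pos: [0.5564, 0.2199, 0.0596]
eef_rot: [1.0, 0.01, 0.001, -0.0]
ft_force: [-0.1, -0.1, -2.2]
width: 0.0218
grip_force: 34.9
```

Request:
{"api": "step_arm", "payload": {
  "deltas": [
    [[0,0,0,0,0,0.002,0],[0,0,0,0,0,0.004,0],[0,0,0,0,0,0.004,0],[0,0,0,0,0,0.004,0]]
  ]
}}

```text
time: 13.28
ee_pos: [0.5558, 0.2196, 0.0546]
eef_rot: [1.0, 0.01, 0.0, -0.0]
ft_force: [0.4, -0.0, -2.1]
width: 0.0219
grip_force: 34.9
```

Request:
{"api": "step_arm", "payload": {
  "deltas": [
    [[0,0,0,0,0,0.001,0],[0,0,0,0,0,0.002,0],[0,0,0,0,0,0.002,0],[0,0,0,0,0,0.002,0]]
  ]
}}

```text
time: 13.78
ee_pos: [0.5558, 0.2196, 0.0525]
eef_rot: [1.0, 0.01, -0.0, -0.0]
ft_force: [-0.5, -0.8, -1.3]
width: 0.0217
grip_force: 34.9
```

Request:
{"api": "step_arm", "payload": {
  "deltas": [
    [[0,0,0,0,0,0.001,0],[0,0,0,0,0,0.002,0],[0,0,0,0,0,0.002,0],[0,0,0,0,0,0.002,0]]
  ]
}}

```text
time: 14.28
ee_pos: [0.5558, 0.2196, 0.0506]
eef_rot: [1.0, 0.01, 0.0, -0.0]
ft_force: [0.2, 0.2, -1.8]
width: 0.022
grip_force: 34.9
```

Request:
{"api": "step_arm", "payload": {
  "deltas": [
    [[0,0,0,0,0.001,0.001,0],[0,0,0,0,0.001,0.002,0],[0,0,0,0,0.001,0.002,0],[0,0,0,0,0.001,0.002,0]]
  ]
}}

```text
time: 14.78
ee_pos: [0.5558, 0.2186, 0.0485]
eef_rot: [1.0, 0.01, 0.0, -0.0]
ft_force: [0.3, -0.1, -2.7]
width: 0.0215
grip_force: 34.9
```

Request:
{"api": "step_arm", "payload": {
  "deltas": [
    [[0,0,0,0,0,0.001,0],[0,0,0,0,0,0.0015,0],[0,0,0,0,0,0.0015,0],[0,0,0,0,0,0.0015,0]]
  ]
}}

```text
time: 15.28
ee_pos: [0.5559, 0.2187, 0.0475]
eef_rot: [1.0, 0.01, 0.0, -0.0]
ft_force: [-2.4, -0.1, 5.8]
width: 0.0217
grip_force: 34.9
```

Bed contact (about 8 N). I ease off 1 mm and advance towards the stop.

Request:
{"api": "step_arm", "payload": {
  "deltas": [
    [[0,0,0,0.001,0,-0.001,0],[0,0,0,0.006,0,-0.001,0],[0,0,0,0.011,0,-0.001,0],[0,0,0,0.015,0,-0.001,0],[0,0,0,0.018,0,-0.001,0],[0,0,0,0.02,0,-0.001,0],[0,0,0,0.022,0,-0.001,0],[0,0,0,0.024,0,-0.001,0],[0,0,0,0.024,0,-0.001,0],[0,0,0,0.024,0,-0.001,0]]
  ]
}}

```text
time: 16.52
ee_pos: [0.5796, 0.219, 0.048]
eef_rot: [1.0, 0.01, -0.0, 0.0]
ft_force: [-2.8, -0.9, -2.1]
width: 0.0218
grip_force: 34.9
```

Request:
{"api": "step_arm", "payload": {
  "deltas": [
    [[0,0,0,0.003,0,0,0],[0,0,0,0.006,0,0,0],[0,0,0,0.008,0,0,0],[0,0,0,0.01,0,0,0],[0,0,0,0.01,0,0,0],[0,0,0,0.01,0,0,0]]
  ]
}}

```text
time: 17.27
ee_pos: [0.5889, 0.2193, 0.0478]
eef_rot: [1.0, 0.01, -0.001, 0.0]
ft_force: [-8.5, -1.1, 1.2]
width: 0.022
grip_force: 35.0
```

Run:
```python
from h import *
F=[]
for i in range(4):
    c=cams.camera('wrist'); s=readout.read_state(); F.append(s['ft_force'])
print(np.round(F,1).tolist(),np.round(s['torque'],2),np.round(s['ee_pos'],4),s['time']); save('w4',c['img']); np.savez('w4.npz',p=s['ee_pos'],q=s['eef_rot'])
im=c['img']; big=cv2.resize(im[20:230,190:440],(714,600),interpolation=cv2.INTER_CUBIC); save('w4c',big)
```

```text
[[-7.7, -1.2, 1.1], [-7.7, -2.2, 1.3], [-8.1, -0.4, 1.5], [-7.7, -1.2, 2.5]] [-0.25  1.79  0.29] [0.5889 0.2193 0.0477] 17.475
```

View pics/w4c.png

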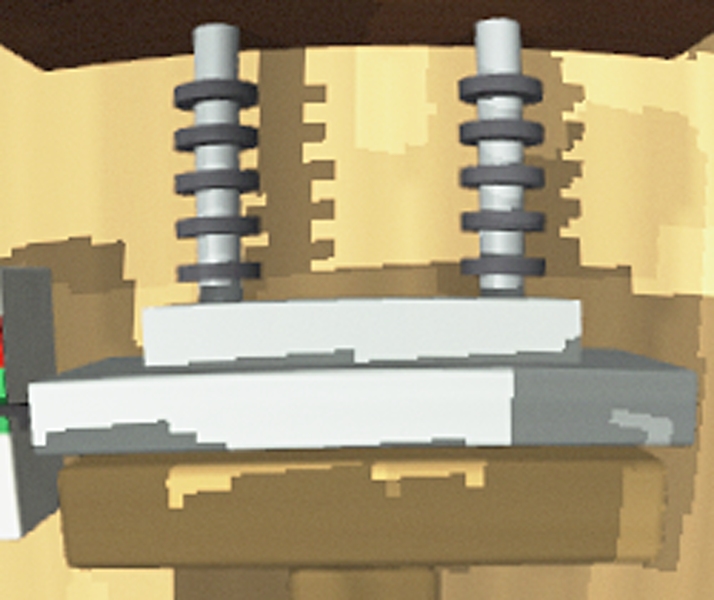

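The pointer (row ~410) stands in the green band (about rows 368–430). The bracket is centred on the plate (columns 362 and 363) and square to it within about 1°. At about 7.8 N it is on the low side, so I press 2 mm further and hold.

Request:
{"api": "step_arm", "payload": {
  "deltas": [
    [[0,0,0,0.001,0,0,0],[0,0,0,0.002,0,0,0],[0,0,0,0.002,0,0,0],[0,0,0,0.002,0,0,0],[0,0,0,0.002,0,0,0],[0,0,0,0.002,0,0,0],[0,0,0,0.002,0,0,0],[0,0,0,0.002,0,0,0],[0,0,0,0.002,0,0,0],[0,0,0,0.002,0,0,0],[0,0,0,0.002,0,0,0],[0,0,0,0.002,0,0,0],[0,0,0,0.002,0,0,0],[0,0,0,0.002,0,0,0],[0,0,0,0.002,0,0,0],[0,0,0,0.002,0,0,0]]
  ]
}}

```text
time: 19.48
ee_pos: [0.5907, 0.2193, 0.0477]
eef_rot: [1.0, 0.01, -0.001, 0.0]
ft_force: [-9.4, -2.3, 2.2]
width: 0.0216
grip_force: 35.0
```

Run:
```python
from h import *
F=[]
for i in range(4):
    c=cams.camera('wrist'); s=readout.read_state(); F.append(s['ft_force'])
print(np.round(F,1).tolist(),np.round(s['ee_pos'],4),s['time'],s['grip_force'])
t=cams.camera('top')
im=c['img']; top=t['img']
save('fin',np.hstack([cv2.resize(im[80:240,170:330],(400,400),interpolation=cv2.INTER_CUBIC),cv2.resize(top[110:250,200:430],(400,400),interpolation=cv2.INTER_CUBIC)]))
```

```text
[[-9.3, -1.3, 1.7], [-9.1, -2.2, 1.6], [-8.9, -1.5, 2.4], [-8.8, -1.1, 2.2]] [0.5906 0.2193 0.0477] 19.675 34.967838185839355
```

View pics/fin.png

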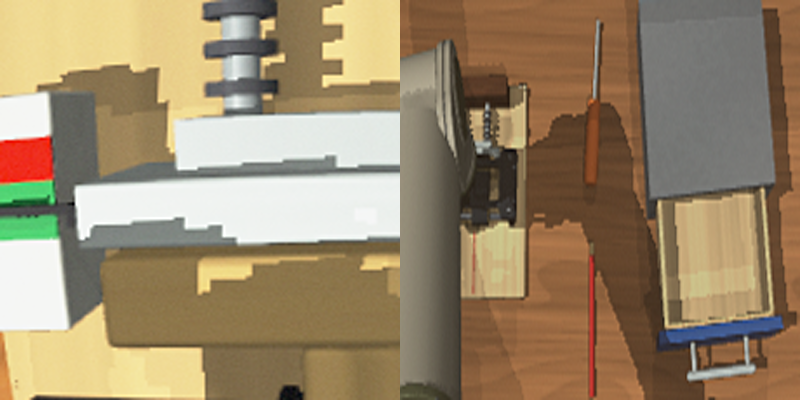

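The pointer is in the middle of the green band (row 210, band 182–238). The back face is flat on the stop at about 9 N and steady. The drawer is still fully out and the other things are untouched. I hand it in.

```bash
python3 -c "
from bench import r
print(r.close_job())"
```

```text
the job is handed in; nothing more can be done
None
```

I handed the job in at about 20 s with the drawer fully out and the bracket held pressed on the stop at about 9 N, pointer mid-green and steady; the hand-in returned no verdict.

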